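# Open the bonnet of a dust extractor past its safety catch

### The arm

A 6-joint arm with a two-finger parallel gripper is mounted at the origin on a cart in front of the work surface, level with it; the furniture and walls round the work are solid. World frame = base frame: x ahead of the robot, y to its left, z up, the work surface at z = 0. Lengths are in m, angles in rad, forces in N, time in s.
With the tool pointing down it reaches from about 0.375 to 0.9 m from the base axis. Payload 3.1 kg.
Tool frame: the origin (TCP) lies on the centre line of the jaws, within the pads' length; the fingertips stand 22 mm ahead of it and the grasp point (between the pads) lies 3 mm ahead of it; z points along the fingers, y is the line along which they close (so a half turn about z gives the same grasp; the last joint's range is limited). The gripper opens to 85 mm and grips with 20 to 120 N. Pads are 22 mm wide; open, the fingers measure 114 mm over their backs; the gripper's body (76 mm by 85 mm) begins 54 mm behind the grasp point. The pads swing forward as they close: fully open they stand 13 mm farther back than shut.
Start: joints at [1.117, 0.527, 1.433, -0, 1.181, -0.178], TCP at [0.17, 0.602, 0.253] pointing down, gripper open.
Joint ranges: [-3.08, 3.08], [-0.75, 2.2], [0.22, 2.44], [-1.43, 4.57], [0, 2.65], [-2.85, 2.85]. Speed limits (rad/s): [2.79, 2.79, 3.14, 3.14, 3.14, 3.14].

### API

Orientations are given as a unit quaternion [x, y, z, w].
In Python, from station import sense, eyes, job gives the robot as it stands.
- The arm moves only by the shell command python3 -m pendant 'ROWS' [FORCE]. ROWS is rows parted by semicolons, their numbers by spaces, 1 to 20 of them, each of 5 numbers: dx, dy, dz in m, then a turn about the tool's z in rad, then the opening from 0.0 (shut) to 1.0 (fully open); each row is the pose to reach, as a shift and turn from the pose commanded when the command began, along the tool's axes at that moment; what a row does not reach only later rows make up. A row lasts 1/10 s, in which the tool goes at most 0.05 m and 0.15 rad, less where a joint would pass 70% of its speed; a pose out of reach is approached as far as the arm can. The fingers move at their own pace and stop on an object; FORCE is the grip in N (left out, the last holds). Time passes only in rows, so rows that do not move let the fingers close. It prints the time, the measured TCP pose, the force, the opening and the grip force at its end.
- sense(): the state, without advancing time (a new reading comes with each control period).
- eyes.snapshot(name): name is "scene" or "side" or "wrist"; returns a dict with "pixels" (400x640x3 uint8, red, green, blue), "range_z" (400x640 float32, m along the optical axis (not along the pixel's ray), 0 where there is no reading), "fov_y" (degrees; the focal length in pixels is half the picture's height over the tangent of half this angle, whatever the lens; pixels are square), "cx", "cy" (the principal point, pixels), "R" (3x3) and "t" (3): a world point X has camera coordinates R X + t; the wrist camera has in their place "hand_eye" (4x4, takes a point from camera to tool coordinates, whose origin is the TCP and whose axes are the flange's). Camera axes: x right, y down, z forward; pixel columns grow to the right and rows downward; lengths in m; the calibration is good to about 2 mm. A picture is of the moment at which its call begins: read the wrist's pose just before it.
- job.sign_off(): hands the job in; it is judged then, once.
The state is a dict: "t": time; "q": joint angles; "qd": joint speeds; "tau": joint torques, N m; "tcp_pos": TCP position; "tool_rot": TCP orientation; "force": force on the tool from outside, world axes, zero at the start; "ft_torque": the same for the moment, N m; "finger_gap": opening from 0.0 (shut) to 1.0 (fully open); "gripper_force": force on a finger pad.
Only numpy, scipy, OpenCV 4.12 (cv2) and the standard library are available. Lean on these libraries where they do the work, as an engineer would, in place of code of your own. Each camera call takes 0.05 s, during which the arm holds its last target. There are 200 camera calls.

### The job

Open the bonnet of the grey bench dust extractor so that its filter can be changed: turn the T-handle latch on top clockwise as far as it goes, ease the bonnet up until the hidden safety catch stops it, then feel under its front lip for the catch's ear, push the ear gently to the extractor's left and, with it pushed aside, raise the bonnet until it stands at least 45 degrees open by itself. Do not heave on the bonnet while the catch still holds it, do not force the catch, and leave the other things on the bench where they are.

Things in the scene. Friction and masses are not known exactly. Their poses are not given: they have to be found in the camera images.
- extractor: grey sheet-steel dust extractor, fixed, 250 mm deep (x), 266 wide (y), 198 high to the bonnet's top. Origin: middle of its underside on the bench; x points from its front to its hinged rear, y to its left (the robot's left), z up. All x, y, z below are in this frame (m), bonnet shut. Housing front wall: at x = -0.099, 145 mm high; the bonnet overhangs it by 26 mm.
- bonnet (a joint): opening angle of the bonnet (rad): 0 shut, 1.15 fully open; its front rises. Spring-balanced friction hinge: it stays at any angle, and raising it at the lip takes 1 to 3 N. With the latch turned it lifts to about 0.11, where the safety catch stops it: the lip's edge is then 26 mm higher (z = 0.179).
- hinge_axis (a point): middle of the bonnet's hinge axis, at the rear top edge: x = 0.115, y = 0, z = 0.195; the axis runs along the extractor's y.
- bonnet_lip (a point): middle of the lower outer edge of the bonnet's front lip (3 mm sheet, 42 mm deep, 266 mm wide); shut at x = -0.125, z = 0.153. Moves with the bonnet. A finger slanting 35 to 45 degrees forward of straight down under this edge can lift the bonnet all the way.
- latch_grip (a point): middle of the T-handle's black bar on the bonnet's top, on its turning axis: x = -0.040, y = 0, z = 0.221. Bar 72 mm long, 15 thick, 18 high (z = 0.2125 to 0.2305), on a stem 20 mm across; the bonnet's top sheet is at z = 0.198, the plate under the stem (48 mm across) at 0.202. The point's axes do not turn with the handle.
- latch (a joint): turn of the T-handle (rad), clockwise seen from above: at 0 its bar lies along the extractor's y and the bonnet is locked; clear from 1.05; stop at 1.4. Light friction (0.1 N m); stays where it is left.
- safety_catch (a joint): turn of the hidden sprung catch (rad): 0 at rest, stop at 0.55. Its ear, pushed to the extractor's left (+y), yields from 2 N, about 6 N at the stop, more while the bonnet is pulled up against it. From 0.34 (10 mm at the ear) it frees the bonnet, which must be raised 15 mm more at the lip before the ear is let go; then it springs back to 0.
- front_rail (a point): point x = -0.112, y = 0, z = 0.1625, fixed: middle of the 72 mm long strip in which the catch's ear stands, behind the lip. The ear is an upright plate 5 mm thick (y), x = -0.120 to -0.104, z = 0.148 to 0.177, at any y within 36 mm of here: not seen from above, covered when shut; when ajar, reach under the lip with a fingertip slanting 35 to 45 degrees forward of straight down.
- sanding_block: cork sanding block, 59x101x32 mm; a bystander, origin under its middle
- try_square: try square, 100x137x19 mm, wooden stock and steel blade; a bystander, origin under its middle
- tape_measure: pocket tape measure standing on its base, 32x74x58 mm; a bystander, origin under its middle
- wax_tin: round wax tin, 78 mm across, 27 mm high; a bystander, origin under its middle
- screwdriver_red: screwdriver with a red handle, 27x192x28 mm; a bystander, origin under its middle
- tape_roll: roll of masking tape lying flat, 96 mm across, 24 mm high; a bystander, origin under its middle

How it is judged:
On the way, in this order (a step that is already met when the one before it is completed fails the run):
1. the T-handle is turned clockwise until the latch is clear, the bonnet still down (value of joint latch above 1.1 rad and value of joint bonnet below 0.06 rad), for 0.1 s.
2. the bonnet is raised ajar and stopped by the safety catch (value of joint bonnet between 0.08 and 0.15 rad and value of joint safety_catch below 0.1 rad), for 0.2 s.
3. the safety catch is pushed aside while the bonnet is ajar (value of joint safety_catch above 0.27 rad and value of joint bonnet below 0.2 rad), for 0.05 s.
At the end, for the whole second after the job is handed in: the bonnet stands still at 0.74 rad (42 degrees) or more by itself and the safety catch has sprung back (value of joint bonnet above 0.74 rad and velocity of joint bonnet between -0.02 and 0.02 rad/s and value of joint safety_catch below 0.1 rad); the robot touches nothing.
It fails at once if the catch is forced: more than 20 N between the robot and the safety catch (contact force between the arm and safety_catch above 20 N).
It fails at once if the bonnet is heaved against the safety catch with more than 25 N (contact force between safety_catch and bonnet above 25 N).
It fails at once if a bystander is moved more than 30 mm (distance of any of sanding_block, try_square, tape_measure, wax_tin, screwdriver_red, tape_roll from where it was at the start of the episode above 0.03 m).
It also fails if it takes over 72 s, if anything falls off the work surface, if the arm or the gripper's body presses on something with over 40 N, if the wrist force passes 120 N, or if a joint passes its speed limit or range.

## Working session

There is one attempt and no reset: what is moved stays moved. The work goes in short steps, Python scripts to look and compute and a shell command to move; the robot and the scene stay as the last step left them, time stands still between calls to the robot, and variables do not carry over. Pictures are saved under pics/ and viewed, at most 10 in all, crops included, and the job is handed in when it is done.

```bash
mkdir -p pics; ls
cat > h.py <<'E'
import numpy as np,cv2
from station import sense,eyes,job
from scipy.spatial.transform import Rotation as Ro
def snap(n,f=None):
    s=sense();d=eyes.snapshot(n)
    if f: cv2.imwrite('pics/'+f,cv2.cvtColor(d['pixels'],cv2.COLOR_RGB2BGR))
    F=200/np.tan(np.radians(d['fov_y'])/2)
    if 'R' in d: R=np.array(d['R']).T;c=-R@np.array(d['t'])
    else:
        H=np.array(d['hand_eye']);T=Ro.from_quat(s['tool_rot']).as_matrix()
        R=T@H[:3,:3];c=T@H[:3,3]+np.array(s['tcp_pos'])
    v,u=np.mgrid[:400,:640]
    rays=np.stack([(u-d['cx'])/F,(v-d['cy'])/F,np.ones_like(u,float)],-1)
    P=(rays*d['range_z'][...,None])@R.T+c
    P[d['range_z']==0]=np.nan
    return d,P,R,c
E
python3 - <<'E'
from h import *
print(sense())
for n in('scene','side'):
    d,P,R,c=snap(n,n+'0.png');print(n,c,R[:,2]);np.save(n+'P.npy',P)
E
```

```text
pics
{'t': 0.0, 'q': array([ 1.11748281e+00,  5.28444916e-01,  1.43392344e+00, -4.42971944e-06,
        1.18140920e+00, -1.78476337e-01]), 'qd': array([-0.00133994,  0.00032939,  0.00047617, -0.00131128,  0.0013781 ,
       -0.00049868]), 'tau': array([ 3.76825074e-04, -4.42348766e+01, -1.78025830e+01, -1.61308785e-04,
        8.41820467e-03,  6.82475623e-07]), 'tcp_pos': array([0.16927376, 0.60093176, 0.25233991]), 'tool_rot': array([ 1.36985580e-01,  9.90572439e-01, -1.03903117e-03, -3.37441855e-04]), 'force': array([-0.35318131, -0.51193351, -0.94935401]), 'ft_torque': array([ 0.02290868, -0.02419538, -0.01833224]), 'gripper_force': 0.0, 'finger_gap': 1.0020077952536413}
scene [0.02897084 0.16321088 1.18996132] [ 0.44252845 -0.12925626 -0.88739021]
side [0.15907003 0.24694532 0.87950151] [ 0.4682614  -0.27255393 -0.84050319]
```

View pics/scene0.png

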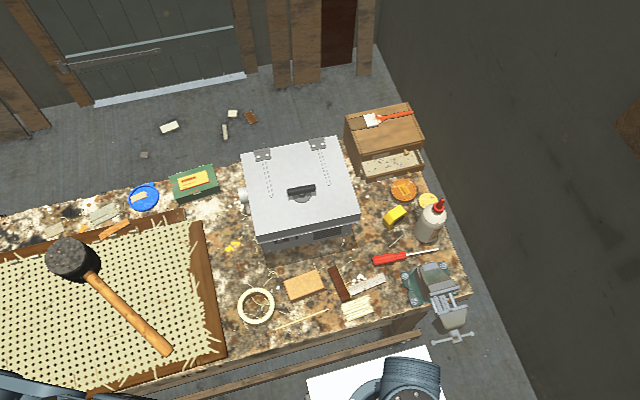

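View pics/side0.png

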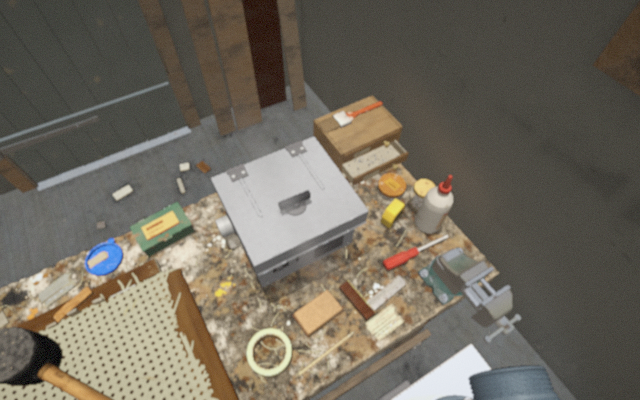

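Both views show the grey bonnet (scene: corners about (241,155), (338,137), (359,212), (257,240)) with the black bar at about (301,191). The block, square and tape roll lie in front of it. Next I measure its pose.

Run:
```python
from h import *
for n in('scene','side'):
    P=np.load(n+'P.npy');im=cv2.cvtColor(cv2.imread(f'pics/{n}0.png'),cv2.COLOR_BGR2RGB).astype(int)
    z=P[...,2]; g=(abs(z-.198)<.006)&(P[...,0]>.3)&(P[...,0]<.95)
    k,l,st,_=cv2.connectedComponentsWithStats(g.astype(np.uint8));i=1+st[1:,4].argmax()
    m=l==i;print(n,st[i],np.nanmedian(z[m]))
    r=cv2.minAreaRect((P[m][:,:2]*1000).astype(np.float32));print(r,cv2.boxPoints(r).round(0).tolist())
    b=(z>.208)&(z<.245)&(im.max(-1)<80)&(abs(P[...,0]-r[0][0]/1e3)<.12)&(abs(P[...,1]-r[0][1]/1e3)<.12)
    r=cv2.minAreaRect((P[b][:,:2]*1000).astype(np.float32));print('bar',b.sum(),r,np.median(P[b],0))
```

```text
scene [ 240  135  121  102 8399] 0.19718567854201763
((592.837158203125, 62.02074432373047), (266.351318359375, 251.10157775878906), 88.58944702148438) [[464.0, -68.0], [715.0, -74.0], [722.0, 192.0], [471.0, 198.0]]
bar 111 ((552.9847412109375, 62.1721076965332), (67.2954330444336, 16.67469024658203), 87.48999786376953) [0.54755767 0.06337229 0.22604554]
side [  211   136   158   131 11023] 0.19909381992415076
((592.0031127929688, 61.904930114746094), (266.2243957519531, 247.7002716064453), 88.51425170898438) [[465.0, -68.0], [712.0, -74.0], [719.0, 192.0], [472.0, 198.0]]
bar 29 ((546.5104370117188, 41.77606201171875), (5.436770915985107, 18.685026168823242), 16.66221809387207) [0.54650471 0.04031061 0.22651632]
```

```bash
python3 -m pendant '0 0 -.05 0 1;0 .05 -.1 0 1;0 .1 -.15 0 1;0 .15 -.15 0 1;0 .2 -.15 0 1;0 .25 -.15 0 1;0 .3 -.15 0 1;0 .35 -.15 0 1;0 .4 -.15 0 1;0 .4 -.15 0 1;0 .4 -.15 0 1'; python3 -c "
from h import *
s=sense();print(s['q'],s['tcp_pos'],Ro.from_quat(s['tool_rot']).as_matrix()[:,2])"
```

```text
t: 1.2
tcp_pos: [0.2472, 0.8768, 0.3654]
tool_rot: [0.137, 0.99, 0.018, 0.003]
force: [0.4, -1.4, -0.0]
finger_gap: 1.001
gripper_force: 0.0
[ 1.17253646  0.9777225   0.21865133  0.0046212   1.90814678 -0.12189023] [0.2471905  0.87681649 0.36539531] [ 0.01035294  0.03585061 -0.99930353]
```

```bash
python3 -m pendant '0 .05 0 0 1;0 .1 0 0 1;0 .15 0 0 1;0 .15 0 0 1'; python3 -c "
from h import *
s=sense();print(s['q'],s['tcp_pos'],Ro.from_quat(s['tool_rot']).as_matrix()[:,2])"
python3 -m pendant '0 -.05 0 0 1;0 -.1 0 0 1;0 -.15 0 0 1;0 -.15 0 0 1'; python3 -c "
from h import *
s=sense();print(s['q'],s['tcp_pos'],Ro.from_quat(s['tool_rot']).as_matrix()[:,2])"
```

```text
t: 1.6
tcp_pos: [0.2533, 0.8985, 0.3333]
tool_rot: [0.137, 0.99, 0.036, 0.005]
force: [0.1, -0.2, 0.8]
finger_gap: 1.0
gripper_force: 0.0
[ 1.17419465  1.01402095  0.21866063  0.00904413  1.83581062 -0.11907844] [0.25334491 0.89849919 0.33326388] [ 0.02015671  0.07072581 -0.99729212]
t: 2.0
tcp_pos: [0.2104, 0.749, 0.3208]
tool_rot: [0.137, 0.99, 0.032, 0.004]
force: [0.2, 0.5, 0.4]
finger_gap: 1.002
gripper_force: 0.0
[ 1.15012581  0.67607127  0.95631015  0.01049449  1.44454228 -0.14700808] [0.21035843 0.74901753 0.32075966] [ 0.01688889  0.06324422 -0.99785517]
```

Pushing past the reach limit tilts the tool, and the tilt stays, so I can slant the fingers that way later. First the latch.

```bash
cat >> h.py <<'E'
yaw=-0.0253;O=np.array([.5925,.062,0])
Re=Ro.from_euler('z',yaw).as_matrix()
def w(p): return O+Re@np.array(p)
def go(p,ydir=None):
    "shift in tool axes to bring TCP to extractor-frame point p; turn to bring tool y to extractor dir"
    s=sense();T=Ro.from_quat(s['tool_rot']).as_matrix()
    print('q',s['q'].round(3),'z',(Re.T@T[:,2]).round(3),'tcp_e',(Re.T@(s['tcp_pos']-O)).round(4))
    print('shift',(T.T@(w(p)-s['tcp_pos'])).round(4),end=' ')
    if ydir is not None:
        v=T.T@Re@np.array(ydir,float);a=np.arctan2(-v[0],v[1]);print('turn',round(a,3),end='')
    print()
E
python3 -c "
from h import *
go((-.04,0,.30),(1,0,0))"
```

```text
q [ 1.15   0.676  0.956  0.01   1.445 -0.147] z [ 0.015  0.064 -0.998] tcp_e [-0.3994  0.6771  0.3208]
shift [-0.5154 -0.5676 -0.0169] turn 1.322
```

```bash
r='x'; python3 -m pendant '-.1 -.11 0 .3 1;-.2 -.22 0 .6 1;-.3 -.33 0 .9 1;-.4 -.44 0 1.2 1;-.515 -.568 -.017 1.322 1;-.515 -.568 -.017 1.322 1;-.515 -.568 -.017 1.322 1;-.515 -.568 -.017 1.322 1;-.515 -.568 -.017 1.322 1;-.515 -.568 -.017 1.322 1;-.515 -.568 -.017 1.322 1;-.515 -.568 -.017 1.322 1;-.515 -.568 -.017 1.322 1;-.515 -.568 -.017 1.322 1;-.515 -.568 -.017 1.322 1;-.515 -.568 -.017 1.322 1;-.515 -.568 -.017 1.322 1;-.515 -.568 -.017 1.322 1'
python3 -c "
from h import *
go((-.04,0,.24),(1,0,0))
d,P,R,c=snap('wrist','w1.png')
z=P[...,2];im=d['pixels'].astype(int)
Q=(P-O)@Re
b=(z>.222)&(z<.24)&(abs(Q[...,0]+.04)<.06)&(abs(Q[...,1])<.06)
r=cv2.minAreaRect((Q[b][:,:2]*1000).astype(np.float32));print(b.sum(),r,np.median(z[b]))
g=abs(z-.198)<.005;print(np.nanmin(Q[g],0),np.nanmax(Q[g],0))"
```

```text
t: 3.8
tcp_pos: [0.5539, 0.0689, 0.2976]
tool_rot: [0.716, 0.697, 0.032, -0.019]
force: [-0.6, 0.6, -0.6]
finger_gap: 1.0
gripper_force: 0.0
q [-0.113  0.377  1.568  0.078  1.187 -0.116] z [ 0.018  0.071 -0.997] tcp_e [-0.0388  0.0059  0.2976]
shift [-0.01   -0.0022  0.057 ] turn -0.0
1948 ((-39.08339309692383, -0.3665924072265625), (71.4188232421875, 14.954669952392578), 88.42845153808594) 0.23063504239942023
[-0.12436546 -0.12741821  0.19503985] [0.1238644  0.13248897 0.20299943]
```

View pics/w1.png

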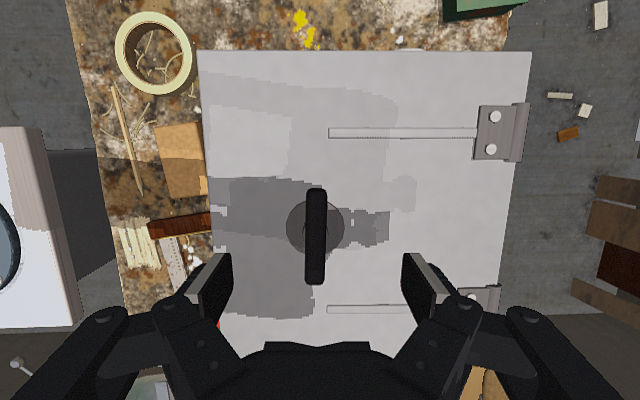

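The bar sits upright at about (316,237), between the jaws. Now I descend, grip and turn.

```bash
python3 -m pendant '-.01 -.003 .03 0 1;-.0105 -.003 .064 0 .6;-.0105 -.003 .066 0 .4;-.0105 -.003 .066 0 0;-.0105 -.003 .066 0 0;-.0105 -.003 .066 0 0;-.0105 -.003 .066 0 0;-.0105 -.003 .066 0 0;-.0105 -.003 .066 0 0' 30; python3 -c "
from h import *
go((-.04,0,.231),(1,0,0))"
```

```text
t: 4.75
tcp_pos: [0.5535, 0.063, 0.2324]
tool_rot: [0.716, 0.697, 0.033, -0.017]
force: [-0.4, 2.3, 7.1]
finger_gap: 0.209
gripper_force: 29.6
q [-0.124  0.453  1.648  0.086  1.027 -0.142] z [ 0.022  0.071 -0.997] tcp_e [-0.039   0.      0.2324]
shift [-0.0001 -0.0011  0.0014] turn -0.0
```

```bash
python3 -m pendant '0 0 0 .12 0;0 0 0 .24 0;0 0 0 .36 0;0 0 0 .48 0;0 0 0 .6 0;0 0 0 .72 0;0 0 0 .84 0;0 0 0 .96 0;0 0 0 1.08 0;0 0 0 1.2 0;0 0 0 1.3 0;0 0 0 1.36 0;0 0 0 1.36 0;0 0 0 1.36 0'; python3 -c "
from h import *
s=sense();print(s['ft_torque'],s['qd'].round(3));go((-.04,0,.231),(0,-1,0))"
```

```text
t: 6.15
tcp_pos: [0.5557, 0.0613, 0.2327]
tool_rot: [0.995, 0.093, 0.017, -0.032]
force: [3.9, -1.7, 6.0]
finger_gap: 0.21
gripper_force: 29.7
[-0.49158019 -0.7471699  -0.04687348] [-0.     0.    -0.002 -0.    -0.     0.   ]
q [-0.125  0.453  1.646  0.082  1.024  1.217] z [ 0.027  0.068 -0.997] tcp_e [-0.0368 -0.0016  0.2327]
shift [-0.0029 -0.0022  0.0017] turn 0.211
```

```bash
python3 -m pendant '0 0 -.002 0 0;0 0 -.004 0 0;0 0 -.006 0 0;0 0 -.008 0 0;0 0 -.01 0 0;0 0 -.011 0 0;0 0 -.012 0 0;0 0 -.013 0 0;0 0 -.013 0 0'; python3 -m pendant '0 0 -.001 0 0;0 0 -.001 0 0' | grep -E 'pos|force'; python3 -m pendant '0 0 -.001 0 0;0 0 -.001 0 0'| grep -E 'pos|force'
```

```text
t: 7.05
tcp_pos: [0.5573, 0.0612, 0.2446]
tool_rot: [0.995, 0.092, 0.019, -0.033]
force: [10.4, 0.8, -3.3]
finger_gap: 0.206
gripper_force: 29.7
tcp_pos: [0.5574, 0.0611, 0.2456]
force: [11.5, 1.5, -3.6]
gripper_force: 29.7
tcp_pos: [0.5577, 0.0611, 0.2466]
force: [10.6, 2.7, -4.2]
gripper_force: 29.7
```

```bash
for i in 1; do python3 -m pendant '0 0 -.001 0 0;0 0 -.001 0 0' | grep -E 'pos|force'; done
cat >> h.py <<'E'
def bonnet():
    d,P,R,c=snap('scene');Q=(P-O)@Re
    m=(Q[...,0]>-.115)&(Q[...,0]<.08)&(abs(abs(Q[...,1])-.095)<.025)&(Q[...,2]>.17)&(Q[...,2]<.5)
    if m.sum()<50:return print('few')
    q=Q[m]
    for _ in range(6):
        k=np.polyfit(q[:,0],q[:,2],1);e=abs(q[:,2]-np.polyval(k,q[:,0]));q=q[e<max(.003,np.percentile(e,85))]
    print('bonnet angle',-np.arctan(k[0]),len(q),e.max())
E
python3 -c "
from h import *
bonnet()"
```

```text
tcp_pos: [0.5578, 0.0611, 0.2476]
force: [12.3, 2.1, -4.7]
gripper_force: 29.6
few
```

```bash
python3 -c "
from h import *
for n in('scene','side'):
    d,P,R,c=snap(n,n+'2.png');Q=(P-O)@Re
    m=(Q[...,0]>-.12)&(Q[...,0]<.11)&(abs(Q[...,1])<.13)&(Q[...,2]>.19)&(Q[...,2]<.24);q=Q[m];print(n,len(q))
    for i in range(-12,11,3):
        s=q[abs(q[:,0]*100-i)<.5]
        if len(s)>5: print(i,len(s),np.percentile(s[:,2],[20,50,80]).round(4),np.median(s[:,1]).round(2))
"
```

```text
scene 382
-12 133 [0.2176 0.2192 0.2207] -0.04
side 126
3 11 [0.2066 0.2072 0.2078] 0.13
6 13 [0.204  0.205  0.2062] 0.13
9 17 [0.201  0.2013 0.2024] 0.12
```

```bash
python3 -m pendant '0 0 -.001 0 0;0 0 -.001 0 0' | grep -E 'pos|force'; python3 -m pendant '0 0 -.001 0 0;0 0 -.001 0 0' | grep -E 'pos|force';  python3 -c "
from h import *
for n in('scene',):
    d,P,R,c=snap(n);Q=(P-O)@Re
    q=Q[(abs(Q[...,0]+.118)<.005)&(abs(Q[...,1])<.13)&(Q[...,2]>.19)&(Q[...,2]<.24)];print(len(q),(np.median(q[:,2])-.198)/.233)
go((0,0,.3))"
```

```text
tcp_pos: [0.558, 0.0611, 0.2487]
force: [12.3, 1.9, -4.3]
gripper_force: 29.6
tcp_pos: [0.5582, 0.0611, 0.2496]
force: [12.7, 3.1, -6.7]
gripper_force: 29.7
417 0.09701363971975427
q [-0.127  0.433  1.627  0.085  1.058  1.218] z [ 0.033  0.071 -0.997] tcp_e [-0.0343 -0.0018  0.2496]
shift [ 0.0362  0.0023 -0.049 ]
```

```bash
python3 -c "
from h import *
P=np.load('sceneP.npy').reshape(-1,3);m=(P[:,0]>.7)&(P[:,0]<1.1)&(P[:,1]>-.4)&(P[:,1]<.1);print(np.nanmax(P[m],0),np.nanpercentile(P[m][:,2],[90,99]))"
python3 -m pendant '0 0 0 0 .4;0 0 0 0 .6;0 0 0 0 .6;0 0 -.03 0 .6;0 0 -.07 0 .6;0 0 -.11 0 .6;0 0 -.15 .1 .6;0 0 -.2 .2 .6;0 0 -.2 .211 .6' ; python3 -c "
from h import *
for n in('scene','side'):
    d,P,R,c=snap(n,n+'3.png');Q=(P-O)@Re
    q=Q[(abs(Q[...,0]+.118)<.005)&(abs(Q[...,1])<.13)&(Q[...,2]>.19)&(Q[...,2]<.24)];print(len(q),(np.median(q[:,2])-.198)/.233)
print(w((.29,-.18,.45)));go((.29,-.18,.45),(0,-1,0))"
```

```text
[0.82313313 0.09978293 0.20634053] [0.14674398 0.20122105]
t: 9.15
tcp_pos: [0.5502, 0.0467, 0.4557]
tool_rot: [0.999, -0.014, 0.017, -0.034]
force: [0.8, -1.0, 0.7]
finger_gap: 0.602
gripper_force: 0.0
0 nan
86 0.10462497561189729
[ 0.87785368 -0.12527861  0.45      ]
q [-0.154  0.243  1.347  0.072  1.541  1.44 ] z [ 0.02   0.07  -0.997] tcp_e [-0.0444 -0.0159  0.4493]
shift [ 0.3345  0.1637 -0.0054] turn -0.001
  return _methods._mean(a, axis=axis, dtype=dtype,
  ret = ret.dtype.type(ret / rcount)
```

```bash
python3 -m pendant '.3 .15 0 0 .6;.3345 .164 0 0 .6;.3345 .164 0 0 .6;.3345 .164 0 0 .6;.3345 .164 0 0 .6;.3345 .164 0 0 .6;.3345 .164 0 0 .6;.83 .22 0 0 .6;.83 .22 0 0 .6;.83 .22 0 0 .6;.83 .22 0 0 .6;.83 .22 0 0 .6;.83 .22 0 0 .6;.83 .22 0 0 .6;.83 .22 0 0 .6;.83 .22 0 0 .6' ; python3 -c "
from h import *
go((.29,-.18,.45),(0,-1,0))"
```

```text
t: 10.85
tcp_pos: [0.9157, -0.1224, 0.3394]
tool_rot: [0.999, -0.014, 0.028, -0.033]
force: [-0.1, -0.3, 0.2]
finger_gap: 0.599
gripper_force: 0.0
q [-0.277  1.007  0.219  0.082  1.878  1.348] z [ 0.054  0.066 -0.996] tcp_e [ 0.3278 -0.1762  0.3394]
shift [-0.0317 -0.0036 -0.1125] turn -0.004
```

Each command past the limit adds about 2° of tilt, so I repeat short ones.

```bash
python3 -m pendant '.03 0 -.04 0 .6' >/dev/null; python3 -c "
from h import *
go((.29,-.18,.45))"; python3 -m pendant '.04 0 -.03 0 .6' >/dev/null; python3 -c "
from h import *
go((.29,-.18,.45))";python3 -m pendant '.05 .007 -.03 0 .6;.1 .014 -.06 0 .6' >/dev/null; python3 -c "
from h import *
go((.29,-.18,.45))"
```

```text
q [-0.278  0.984  0.226  0.086  1.884  1.351] z [ 0.066  0.067 -0.996] tcp_e [ 0.3229 -0.1749  0.3581]
shift [-0.0268 -0.0011 -0.094 ] 
q [-0.276  0.957  0.218  0.09   1.874  1.355] z [ 0.11   0.061 -0.992] tcp_e [ 0.3253 -0.1728  0.3861]
shift [-0.028   0.0033 -0.0677] 
q [-0.282  0.933  0.218  0.096  1.859  1.353] z [ 0.148  0.056 -0.987] tcp_e [ 0.3261 -0.1769  0.4084]
shift [-0.0295  0.0008 -0.0466]
```

```bash
python3 -m pendant '.045 .007 -.02 0 .6' >/dev/null; python3 -m pendant '.045 .007 -.02 0 .6' >/dev/null;python3 -m pendant '.045 .007 -.02 0 .6' >/dev/null; python3 -c "
from h import *
go((.29,-.18,.45))"; python3 -m pendant '.045 .007 -.02 0 .6' >/dev/null; python3 -m pendant '.045 .007 -.02 0 .6' >/dev/null;python3 -m pendant '.045 .007 -.02 0 .6' >/dev/null; python3 -c "
from h import *
go((.29,-.18,.45))"
```

```text
q [-0.295  0.91   0.219  0.11   1.795  1.347] z [ 0.234  0.046 -0.971] tcp_e [ 0.3389 -0.1879  0.4329]
shift [-0.0437 -0.0086 -0.0277] 
q [-0.307  0.874  0.219  0.125  1.74   1.342] z [ 0.323  0.035 -0.946] tcp_e [ 0.3464 -0.1974  0.4707]
shift [-0.0604 -0.0163  0.0019]
```

```bash
python3 -m pendant '.047 .005 0 0 .6' >/dev/null; python3 -m pendant '.047 .005 0 0 .6' >/dev/null;python3 -m pendant '.047 .005 0 0 .6' >/dev/null; python3 -m pendant '.047 .005 0 0 .6' >/dev/null; python3 -m pendant '.047 .005 0 0 .6' >/dev/null; python3 -c "
from h import *
go((.29,-.18,.45))"; python3 -m pendant '.047 .005 0 0 .6' >/dev/null; python3 -m pendant '.047 .005 0 0 .6' >/dev/null;python3 -m pendant '.047 .005 0 0 .6' >/dev/null;python3 -m pendant '.047 .005 0 0 .6' >/dev/null; python3 -c "
from h import *
go((.29,-.18,.45),(0,-1,0))
print(sense()['t'])"
```

```text
q [-0.302  0.894  0.219  0.141  1.571  1.345] z [ 0.458  0.015 -0.889] tcp_e [ 0.393  -0.2011  0.469 ]
shift [-0.1007 -0.0194 -0.03  ] 
q [-0.302  0.888  0.219  0.154  1.459  1.345] z [ 0.561 -0.    -0.828] tcp_e [ 0.4184 -0.2047  0.4912]
shift [-0.13   -0.0218 -0.038 ] turn -0.023
12.75
```

```bash
python3 -m pendant '.047 .005 0 0 .6' >/dev/null; python3 -m pendant '.047 .005 0 0 .6' >/dev/null; python3 -c "
from h import *
go((-.26,-.065,.40),(0,-1,0));go((-.26,-.065,.22),(0,-1,0))
print(sense()['t'])"
```

```text
q [-0.303  0.878  0.219  0.162  1.41   1.345] z [ 0.608 -0.008 -0.794] tcp_e [ 0.4272 -0.2066  0.5088]
shift [-0.6146 -0.1251 -0.3329] turn -0.022
q [-0.303  0.878  0.219  0.162  1.41   1.345] z [ 0.608 -0.008 -0.794] tcp_e [ 0.4272 -0.2066  0.5088]
shift [-0.7241 -0.1238 -0.19  ] turn -0.022
12.95
```

```bash
python3 -m pendant '-.567 -.125 -.296 -.022 0;-.567 -.125 -.296 -.022 0;-.567 -.125 -.296 -.022 0;-.567 -.125 -.296 -.022 0;-.567 -.125 -.296 -.022 0;-.567 -.125 -.296 -.022 0;-.567 -.125 -.296 -.022 0;-.567 -.125 -.296 -.022 0;-.567 -.125 -.296 -.022 0;-.567 -.125 -.296 -.022 0;-.567 -.125 -.296 -.022 0;-.567 -.125 -.296 -.022 0;-.567 -.125 -.296 -.022 0;-.567 -.125 -.296 -.022 0;-.567 -.125 -.296 -.022 0;-.567 -.125 -.296 -.022 0'; python3 -c "
from h import *
go((-.20,-.065,.22),(0,-1,0))"
```

```text
t: 14.55
tcp_pos: [0.3911, 0.0, 0.4021]
tool_rot: [0.947, -0.014, 0.322, 0.009]
force: [0.6, 0.3, 0.7]
finger_gap: -0.003
gripper_force: 0.0
q [-0.487 -0.252  2.12   0.415  0.71   0.874] z [ 0.61  -0.01  -0.792] tcp_e [-0.1998 -0.0671  0.4021]
shift [-0.1113 -0.0036  0.1441] turn -0.0
```

```bash
python3 -m pendant '-.03 0 .04 0 0;-.06 0 .078 0 0;-.09 0 .117 0 0;-.111 -.004 .144 0 0;-.111 -.004 .144 0 0'; python3 -c "
from h import *
go((-.20,-.065,.18),(0,-1,0));d,P,R,c=snap('wrist','w2.png');print(c)"
```

```text
t: 15.05
tcp_pos: [0.4045, 0.0095, 0.2733]
tool_rot: [0.941, -0.006, 0.337, -0.008]
force: [0.9, -0.9, 0.0]
finger_gap: -0.002
gripper_force: 0.0
q [-0.474  0.071  2.384  1.382  0.31  -0.164] z [ 0.634  0.027 -0.773] tcp_e [-0.1866 -0.0572  0.2733]
shift [-0.0696  0.0093  0.0634] turn 0.003
[0.38512437 0.00702348 0.41442041]
```

View pics/w2.png

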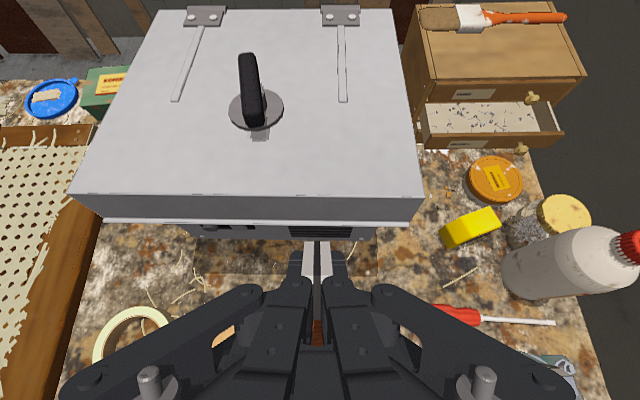

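The view shows the bonnet ajar with its lip along row ~220 and the fingers in front of it. The arm is passing a wrist singularity (q5 is small and q4 is turning), so I continue slowly.

```bash
python3 -m pendant '-.025 .003 .02 0 0;-.05 .009 .045 0 0;-.07 .009 .063 0 0;-.07 .009 .063 0 0;-.07 .009 .063 0 0;-.07 .009 .063 0 0'; python3 -c "
from h import *
go((-.20,-.065,.18),(0,-1,0))"
```

```text
t: 15.7
tcp_pos: [0.4252, 0.0032, 0.1989]
tool_rot: [0.947, -0.006, 0.322, -0.009]
force: [0.2, -0.2, -1.1]
finger_gap: 0.003
gripper_force: 0.0
q [-0.447  0.363  2.437  2.302  0.38  -1.115] z [ 0.609  0.029 -0.792] tcp_e [-0.1658 -0.063   0.1989]
shift [-0.0387  0.0017 -0.0059] turn 0.003
```

```bash
python3 -m pendant '0 0 .01 0 0;.001 0 .02 0 0;.002 0 .03 0 0;.003 0 .038 0 0;.003 0 .038 0 0'; python3 -c "
from h import *
go((-.1354,-.062,.1651),(0,-1,0))"
```

```text
t: 16.2
tcp_pos: [0.4505, 0.0041, 0.1721]
tool_rot: [0.946, -0.005, 0.324, -0.009]
force: [1.5, -0.3, -0.1]
finger_gap: 0.003
gripper_force: 0.0
q [-0.402  0.475  2.406  2.498  0.434 -1.284] z [ 0.612  0.029 -0.79 ] tcp_e [-0.1405 -0.0614  0.1721]
shift [-0.0002  0.0008  0.0086] turn 0.004
```

```bash
python3 -m pendant '0 0 .005 0 0;0 0 .009 0 0;0 0 .009 0 0'|grep -E 'pos|^force'; for i in 1; do python3 -m pendant '0 -.003 0 0 0;0 -.006 0 0 0;0 -.006 0 0 0'|grep -E 'pos|^force'; python3 -m pendant '0 -.003 0 0 0;0 -.006 0 0 0;0 -.006 0 0 0'|grep -E 'pos|^force';done; python3 -c "
from h import *
go((-.1354,-.062,.1651),(0,-1,0))"
```

```text
tcp_pos: [0.4545, 0.0045, 0.1647]
force: [-0.5, -0.9, 0.6]
tcp_pos: [0.4538, 0.0111, 0.165]
force: [0.0, -0.6, -0.4]
tcp_pos: [0.454, 0.017, 0.165]
force: [-0.5, 0.1, 0.2]
q [-0.351  0.5    2.402  2.595  0.442 -1.335] z [ 0.61   0.029 -0.792] tcp_e [-0.1373 -0.0484  0.165 ]
shift [0.0015 0.0136 0.0007] turn 0.004
```

```bash
python3 -m pendant '0 -.005 .001 0 0;0 -.005 .001 0 0'|grep -E 'pos|^force'; python3 -m pendant '0 -.005 0 0 0;0 -.005 0 0 0'|grep -E 'pos|^force';python3 -m pendant '0 -.005 0 0 0;0 -.005 0 0 0'|grep -E 'pos|^force';python3 -m pendant '0 -.005 0 0 0;0 -.005 0 0 0'|grep -E 'pos|^force'
```

```text
tcp_pos: [0.4547, 0.0221, 0.1643]
force: [-0.3, 0.9, 0.8]
tcp_pos: [0.4546, 0.0271, 0.1644]
force: [0.7, 0.4, -0.5]
tcp_pos: [0.4547, 0.0321, 0.1645]
force: [0.3, -0.1, 0.1]
tcp_pos: [0.4547, 0.0371, 0.1646]
force: [-0.8, 0.2, 0.3]
```

```bash
python3 -m pendant '0 -.005 0 0 0;0 -.005 0 0 0'|grep -E 'pos|^force'; python3 -m pendant '0 -.005 0 0 0;0 -.005 0 0 0'|grep -E 'pos|^force';python3 -m pendant '0 -.005 0 0 0;0 -.005 0 0 0'|grep -E 'pos|^force';python3 -m pendant '0 -.005 0 0 0;0 -.005 0 0 0'|grep -E 'pos|^force'
```

```text
tcp_pos: [0.455, 0.0418, 0.1647]
force: [0.6, -0.9, -1.5]
tcp_pos: [0.4553, 0.0467, 0.1649]
force: [0.1, -3.4, -0.8]
tcp_pos: [0.4542, 0.052, 0.1646]
force: [-3.0, -2.5, -0.4]
tcp_pos: [0.4545, 0.0575, 0.1651]
force: [1.2, 0.4, -0.0]
```

Contact began near y≈0.045, then was lost: the tip slipped past the ear because it was too shallow. I back out, go back to the right and reinsert deeper.

```bash
python3 -m pendant '0 0 -.012 0 0;0 0 -.025 0 0;0 .015 -.025 0 0;0 .03 -.025 0 0;0 .03 -.025 0 0'|grep -E 'pos|^force'; python3 -c "
from h import *
go((-.1298,-.034,.1594),(0,-1,0))"
```

```text
tcp_pos: [0.4403, 0.0253, 0.1846]
force: [-0.3, -0.7, 0.4]
q [-0.338  0.426  2.417  2.546  0.391 -1.266] z [ 0.612  0.027 -0.79 ] tcp_e [-0.1513 -0.0406  0.1846]
shift [ 0.0016 -0.0057  0.0332] turn 0.003
```

```bash
python3 -m pendant '0 0 .015 0 0;.001 0 .025 0 0;.001 0 .03 0 0;.0016 0 .033 0 0;.0016 0 .033 0 0'|grep -E 'pos|^force'; python3 -c "
from h import *
go((-.1298,-.034,.1594),(0,-1,0))"; python3 -m pendant '0 -.005 0 0 0;0 -.009 0 0 0;0 -.009 0 0 0'|grep -E 'pos|^force'
```

```text
tcp_pos: [0.461, 0.0271, 0.1589]
force: [0.2, 0.4, 0.1]
q [-0.307  0.522  2.387  2.663  0.443 -1.364] z [ 0.61   0.029 -0.792] tcp_e [-0.1306 -0.0382  0.1589]
shift [ 0.0009 -0.0042  0.0002] turn 0.005
tcp_pos: [0.4606, 0.0362, 0.1595]
force: [-1.2, -1.6, 0.1]
```

```bash
python3 -m pendant '0 -.004 0 0 0;0 -.004 0 0 0'|grep -E 'pos|^force'; python3 -m pendant '0 -.003 0 0 0;0 -.003 0 0 0'|grep -E 'pos|^force';python3 -m pendant '0 -.003 0 0 0;0 -.003 0 0 0'|grep -E 'pos|^force';python3 -m pendant '0 -.003 0 0 0;0 -.003 0 0 0'|grep -E 'pos|^force'
```

```text
tcp_pos: [0.4608, 0.0399, 0.1594]
force: [-1.7, -1.9, 0.5]
tcp_pos: [0.4611, 0.0428, 0.1594]
force: [-0.4, -3.0, 1.4]
tcp_pos: [0.4614, 0.0456, 0.1595]
force: [-0.4, -3.5, 0.0]
tcp_pos: [0.4618, 0.0484, 0.1596]
force: [0.4, -5.5, -1.7]
```

```bash
python3 -m pendant '0 -.0015 0 0 0;0 -.0015 0 0 0'|grep -E 'pos|^force'; python3 -m pendant '0 -.0015 0 0 0;0 -.0015 0 0 0'|grep -E 'pos|^force'
```

```text
tcp_pos: [0.4619, 0.0496, 0.1596]
force: [0.9, -5.3, -1.5]
tcp_pos: [0.4619, 0.0511, 0.1596]
force: [1.3, -6.9, -1.0]
```

```bash
python3 -c "
from h import *
for i in range(3):
  s=sense();print(s['t'],s['force'].round(1));d,P,R,c=snap('wrist','w3.png')
im=cv2.imread('pics/w3.png');cv2.imwrite('pics/w3c.png',cv2.resize(im[150:330,180:460],None,fx=2.5,fy=2.5))
go((-.1298,-.034,.1594),(0,-1,0))"
```

```text
21.2 [ 1.3 -6.9 -1. ]
21.25 [ 0.5 -6.1 -1.2]
21.3 [ 1.5 -6.8  0.3]
q [-0.221  0.52   2.377  2.781  0.424 -1.398] z [ 0.611  0.027 -0.791] tcp_e [-0.1303 -0.0143  0.1596]
shift [ 0.0002  0.0197 -0.    ] turn 0.002
```

View pics/w3c.png

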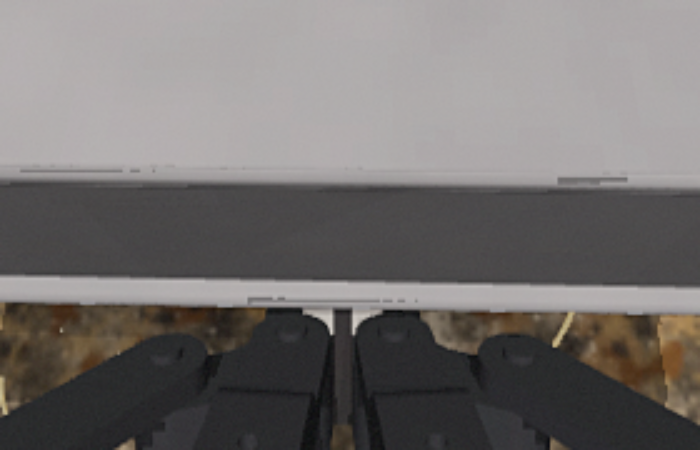

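Fingers are under the lip and the ear is pushed ~15 mm aside at about 6.8 N. Now I lift straight up gently.

```bash
python3 -m pendant '.0012 0 -.0016 0 0;.0018 0 -.0024 0 0;.0018 0 -.0024 0 0'|grep -E 'pos|^force'; python3 -m pendant '.0012 0 -.0016 0 0;.0018 0 -.0024 0 0;.0018 0 -.0024 0 0'|grep -E 'pos|^force'
```

```text
tcp_pos: [0.4605, 0.0513, 0.1621]
force: [-0.8, -4.0, -2.3]
tcp_pos: [0.4605, 0.0516, 0.1654]
force: [-1.6, -3.6, -1.6]
```

```bash
python3 -m pendant '.001 -.0015 0 0 0;.0015 -.0025 0 0 0;.0015 -.0025 0 0 0'|grep -E 'pos|^force'; python3 -m pendant '.0012 0 -.0016 0 0;.0018 0 -.0024 0 0;.0018 0 -.0024 0 0'|grep -E 'pos|^force'
```

```text
tcp_pos: [0.4614, 0.0541, 0.1659]
force: [-2.4, -4.9, -4.1]
tcp_pos: [0.461, 0.054, 0.1687]
force: [-2.0, -4.5, -5.8]
```

```bash
cat >> h.py <<'E'
def ang(n='wrist'):
    d,P,R,c=snap(n);Q=((P-O)@Re).reshape(-1,3)
    r=Q-np.array([.115,0,.195]);a=np.arctan2(r[:,2],-r[:,0]);rad=np.hypot(r[:,0],r[:,2])
    m=(rad>.06)&(rad<.23)&(abs(Q[:,1])<.125)&((abs(Q[:,1])>.05))&(a>-.05)&(a<1.3)
    a=a[m]-np.arcsin(.003/rad[m]);h,e=np.histogram(a,np.arange(-.05,1.3,.01));k=h.argmax();s=a[abs(a-e[k]-.005)<.012]
    print(n,'angle',np.median(s).round(3),len(s))
E
python3 -c "
from h import *
ang();ang('side');ang('scene')"
```

```text
wrist angle 0.117 68229
side angle 0.123 1449
scene angle nan 0
  return _methods._mean(a, axis=axis, dtype=dtype,
  ret = ret.dtype.type(ret / rcount)
```

```bash
python3 -m pendant '.0012 -.0005 -.0016 0 0;.0018 -.001 -.0024 0 0;.0018 -.001 -.0024 0 0'|grep -E 'pos|^force'; python3 -c "
from h import *
ang();ang('side')"; python3 -m pendant '.0012 -.0005 -.0016 0 0;.0018 -.001 -.0024 0 0;.0018 -.001 -.0024 0 0'|grep -E 'pos|^force'; python3 -c "
from h import *
ang();ang('side')"
```

```text
tcp_pos: [0.4608, 0.0547, 0.1716]
force: [-2.0, -6.4, -4.8]
wrist angle 0.128 67555
side angle 0.134 1393
tcp_pos: [0.4605, 0.0555, 0.1745]
force: [-2.4, -7.0, -4.3]
wrist angle 0.139 66681
side angle 0.145 1364
```

```bash
python3 -m pendant '.0018 0 -.0024 0 0;.0036 0 -.0048 0 0;.0054 0 -.0071 0 0;.0073 0 -.0095 0 0;.0098 0 -.0127 0 0;.0098 0 -.0127 0 0'; python3 -c "
from h import *
ang();ang('side');go((-.13,0,.2))"
```

```text
t: 24.1
tcp_pos: [0.4606, 0.0556, 0.1912]
tool_rot: [0.947, -0.006, 0.321, -0.008]
force: [-4.3, -4.9, -1.3]
finger_gap: 0.001
gripper_force: 3.2
wrist angle 0.208 61957
side angle 0.214 1486
q [-0.205  0.405  2.343  2.631  0.283 -1.226] z [ 0.608  0.028 -0.794] tcp_e [-0.1317 -0.0097  0.1911]
shift [ 0.0068 -0.0098 -0.0058]
```

```bash
python3 -m pendant '.008 0 -.008 0 0;.016 0 -.016 0 0;.024 0 -.024 0 0;.033 0 -.033 0 0;.033 0 -.033 0 0'; python3 -c "
from h import *
ang();ang('side');go((-.1101,-.01,.2834))"
```

```text
t: 24.7
tcp_pos: [0.4666, 0.0558, 0.238]
tool_rot: [0.947, -0.004, 0.322, -0.009]
force: [-2.5, 1.0, -1.8]
finger_gap: 0.003
gripper_force: 1.5
wrist angle 0.403 43491
side angle 0.413 1545
q [-0.203  0.262  2.271  1.827  0.143 -0.408] z [ 0.611  0.031 -0.791] tcp_e [-0.1251 -0.0094  0.2383]
shift [ 0.0394  0.0001 -0.0266]
```

Working as planned (0.40 rad). Continue along the arc.

```bash
python3 -m pendant '.01 0 -.0068 0 0;.02 0 -.0135 0 0;.03 0 -.02 0 0;.0395 0 -.0267 0 0;.0395 0 -.0267 0 0'; python3 -c "
from h import *
ang();ang('side');go((-.0856,-.01,.3255))"
```

```text
t: 25.3
tcp_pos: [0.4814, 0.056, 0.28]
tool_rot: [0.947, -0.004, 0.321, -0.012]
force: [-0.8, 1.8, -1.8]
finger_gap: 0.0
gripper_force: 0.9
wrist angle 0.589 26389
side angle 0.608 938
q [-0.197  0.168  2.176  0.747  0.205  0.69 ] z [ 0.612  0.034 -0.79 ] tcp_e [-0.1094 -0.0093  0.2817]
shift [ 0.0456  0.0003 -0.0201]
```

```bash
python3 -m pendant '.011 0 -.005 0 0;.023 0 -.01 0 0;.034 0 -.015 0 0;.0456 0 -.02 0 0;.0456 0 -.02 0 0'|grep -E 'pos|^force'; python3 -m pendant '.012 0 -.0025 0 0;.024 0 -.005 0 0;.036 0 -.008 0 0;.036 0 -.008 0 0'; python3 -c "
from h import *
ang();ang('side');go((-.0621,-.01,.3534))"
```

```text
tcp_pos: [0.5079, 0.0541, 0.3258]
force: [0.5, -0.6, 0.2]
t: 26.3
tcp_pos: [0.5312, 0.0533, 0.3536]
tool_rot: [0.946, -0.004, 0.324, -0.011]
force: [-0.3, -1.3, 0.2]
finger_gap: 0.002
gripper_force: 0.0
wrist angle 0.962 3985
side angle nan 0
q [-0.176  0.103  1.974  0.3    0.435  1.173] z [ 0.61   0.033 -0.791] tcp_e [-0.0626 -0.0103  0.3522]
shift [ 0.0011 -0.0003 -0.0007]
  return _methods._mean(a, axis=axis, dtype=dtype,
  ret = ret.dtype.type(ret / rcount)
```

```bash
python3 -m pendant '-.01 0 0 0 0;-.02 0 -.02 0 0;-.03 0 -.05 0 0;-.03 0 -.08 0 0;-.03 0 -.1 0 0;-.03 0 -.1 0 0;-.03 0 -.1 0 0'; python3 -c "
from h import *
ang();snap('scene','s4.png');print(sense()['qd'].round(4))"
```

```text
t: 27.1
tcp_pos: [0.4445, 0.0519, 0.4128]
tool_rot: [0.946, -0.005, 0.323, -0.01]
force: [-0.0, -0.9, -0.6]
finger_gap: -0.002
gripper_force: 0.0
wrist angle nan 0
[ 0.0025  0.0119 -0.0076 -0.0044  0.0036  0.0049]
  return _methods._mean(a, axis=axis, dtype=dtype,
  ret = ret.dtype.type(ret / rcount)
```

View pics/s4.png

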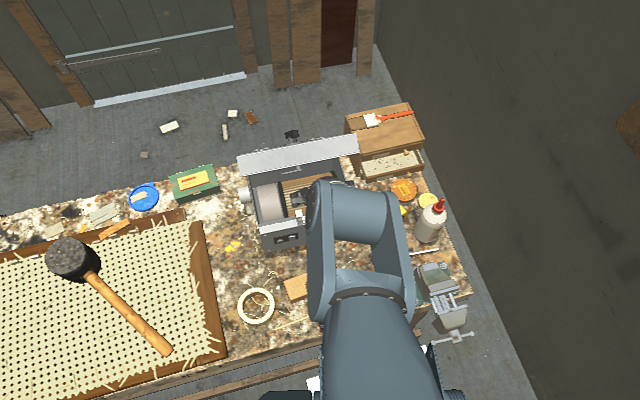

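The bonnet stands open by itself (lip from (238,160) to (358,145)), the arm is clear of it, and the bystanders that can be seen have not moved. Handing in.

```bash
python3 -m pendant '0 0 0 0 0;0 0 0 0 0;0 0 0 0 0'|grep -E '^force|t:'; python3 -c "
from h import *
print(job.sign_off())"
```

```text
t: 27.5
tool_rot: [0.946, -0.005, 0.323, -0.01]
force: [0.3, 0.2, 0.5]
the job is handed in; nothing more can be done
None
```

The bonnet is open at about 0.96 rad (55°) and stood there by itself with the arm clear, and I handed the job in at 27.5 s; the sign-off gave no verdict, and I did not check directly that the catch sprang back.

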